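# Nest the handled pans with their handles fanned out

## Task

On the plywood storage board, swing the orange-handled pan round by its handle, leaving it sitting in the blue-handled pan, so that its handle points at the orange disc. Also nest the green-handled pan in the orange-handled one, sitting flat on its floor with its handle pointing at the green disc. Leave the blue-handled pan in its place and do not disturb the mug, the carton or the roll of red tape.

Things in the scene. Friction and masses are not known exactly. Their poses are not given: they have to be found in the camera images.
- board: Plywood board, fixed, 275 x 310 x 10 mm, on the bench. Origin: at the underside, on the axis of the pan place; it reaches 75 mm to its own +x, 200 to -x, 155 either side. Four blocks 8 mm high hold the foot of the blue-handled pan; two fork posts, 118 mm from the origin to -x, keep its handle pointing to the board's -x (tops 42 mm above the bench).
- big_pan: Blue-handled big pan: aluminium, wall 3 mm, floor 4 mm, 500 g; outside diameter 108 mm at the foot, 124 at the rim, 46 mm high. Level handle along its own -x, 14 mm wide, 10 high, centre line 35 mm above the underside, sleeve from 72 to 150 mm from the axis. Origin: centre of the underside. Stands on the board (underside at z = 10 mm), its handle in the fork.
- middle_pan: Orange-handled middle pan: aluminium, wall 3 mm, floor 4 mm, 220 g; outside diameter 90 mm at the foot, 100 at the rim, 58 mm high. Level handle along its own -x, 14 mm wide, 10 high, centre line 51 mm above the underside, sleeve from 60 to 150 mm from the axis. Origin: centre of the underside. Sits in the big pan (underside z = 14 mm), 6 mm of play, turns freely; handle about 10 mm over the blue one.
- middle_pan_aim (a point): Point on the line of the orange handle, 175 mm from the pan's axis (25 mm beyond the handle's end) and 51 mm above the pan's underside. The handle points at the orange disc when this point is over it.
- small_pan: Green-handled small pan: aluminium, wall 3 mm, floor 4 mm, 160 g; outside diameter 70 mm at the foot, 80 at the rim, 70 mm high. Level handle along its own -x, 14 mm wide, 10 high, centre line 63 mm above the underside, sleeve from 50 to 150 mm from the axis. Origin: centre of the underside. Stands on the bench right of the board. Nested: underside at z = 18 mm, 7 mm of play.
- small_pan_grip (a point): Point on the centre line of the green handle where it is well gripped across its 14 mm width from above: 64 mm from the pan's axis, 63 mm above the pan's underside.
- small_pan_aim (a point): Point on the line of the green handle, 175 mm from the pan's axis (25 mm beyond the handle's end), 63 mm above the pan's underside. The handle points at the green disc when this point is over it.
- orange_disc: Orange marker disc, 36 mm across and 3 mm thick, fixed on the board 175 mm from its origin, 45 degrees to one side of the blue handle (left or right: the two discs swap). Origin: centre of its underside.
- green_disc: Green marker disc, the same, 45 degrees to the other side of the blue handle. Origin: centre of its underside.
- mug: Blue-grey mug, 92 mm high, standing behind the board; a bystander. Origin at its underside.
- carton: Small white and brown carton, 61 x 94 x 44 mm, standing behind and right of the board; a bystander. Origin at its underside.
- red_tape: Roll of red tape, 76 mm across and 19 mm high, lying left of the board; a bystander. Origin at its underside.

How it is judged (in metres and radians):
At the end, for the whole second after the job is handed in: Blue pan flat in its place (within 12 mm), orange pan flat in it, green pan flat in the orange one, all at rest; orange handle to orange disc, green handle to green disc (the point on the handle's line 175 mm from the pan's axis lies within 35 mm of the disc's centre, seen from above) (horizontal distance between big_pan and board below 0.012 m and angle between each of big_pan, middle_pan, small_pan's own z axis and vertical below 0.06 rad and height (world z) of big_pan below 0.016 m and horizontal distance between middle_pan and big_pan below 0.012 m and z of middle_pan in the frame of big_pan below 0.009 m and horizontal distance between small_pan and middle_pan below 0.013 m and z of small_pan in the frame of middle_pan between 0 and 0.009 m and horizontal distance between middle_pan_aim and orange_disc below 0.035 m and horizontal distance between small_pan_aim and green_disc below 0.035 m and linear speed of each of middle_pan, small_pan below 0.02 m/s); the robot touches nothing.
It fails at once if the orange-handled pan is lifted out of the blue-handled one (more than 20 mm) (z of middle_pan in the frame of big_pan above 0.024 m).
It fails at once if the mug, the carton or the red tape is moved more than 30 mm (distance of any of mug, carton, red_tape from where it was at the start of the episode above 0.03 m).
It also fails if it takes over 59 s, if anything falls off the work surface, if the arm or the gripper's body presses on something with over 40 N, if the wrist force passes 120 N, or if a joint passes its speed limit or range.

## Robot

A 6-joint arm with a two-finger parallel gripper is mounted at the origin on a cart in front of the work surface, level with it; the furniture and walls round the work are solid. World frame = base frame: x ahead of the robot, y to its left, z up, the work surface at z = 0. Lengths are in mm, angles in degrees, forces in N, time in s.
With the tool pointing down it reaches from about 425 to 1125 mm from the base axis. Payload 14.9 kg.
Tool frame: the origin (TCP) lies midway between the tips of the shut fingers; the grasp point (between the pads) lies 19 mm behind it; z points along the fingers, y is the line along which they close (so a half turn about z gives the same grasp; the last joint's range is limited). The gripper opens to 91 mm and grips with 3 to 60 N. Pads are 32 mm wide; open, the fingers measure 118 mm over their backs; the gripper's body (76 mm by 178 mm) begins 60 mm behind the grasp point.
Start: joints at [-66.939, 21.709, 99.362, -0, 58.929, -1.908], TCP at [295.493, -634.588, 213.932] pointing down, gripper open.
Joint ranges: [-158.91, 158.91], [-42.39, 125.64], [0.06, 152.35], [-60.88, 240.88], [17.5, 164.5], [-176.32, 176.32]. Speed limits (degrees/s): [108.29, 108.29, 136.94, 180, 180, 180].

## Interface

Orientations are given as [roll, pitch, yaw] about the fixed x, y, z axes, in that order (R = Rz(yaw) Ry(pitch) Rx(roll)).
In Python, from cell import ctrl, imaging gives the robot as it stands. Calls block until the motion is done:
- ctrl.movep(position, orientation): joint-space move of the TCP to a pose.
- ctrl.move_l(position, ori=None, max_speed=150): straight line of the TCP; ori=None keeps the orientation; max_speed is the mean speed in mm/s.
- ctrl.set_joints(angles): joint-space move.
- ctrl.gripper_open() and ctrl.clamp(): open the fingers fully, or close them until they stop; the grip force is fixed at half the most.
- ctrl.wait(seconds).
- ctrl.inverse_kinematics(position, orientation): joint angles nearest the present ones, or None.
- ctrl.state(): the state.
- imaging.capture(name): name is "side" or "top" or "wrist"; returns the picture (400x640x3 uint8, blue, green, red); there is no depth.
- imaging.get_calibration(name): a dict with "vfov" (degrees; the focal length in pixels is half the picture's height over the tangent of half this angle, whatever the lens; pixels are square), "cx", "cy" (the principal point, pixels), "R" (3x3) and "t" (3): a world point X has camera coordinates R X + t; the wrist camera has in their place "hand_eye" (4x4, takes a point from camera to tool coordinates, whose origin is the TCP and whose axes are the flange's). Camera axes: x right, y down, z forward; pixel columns grow to the right and rows downward; lengths in mm; the calibration is good to about 2 mm. A picture is of the moment at which its call begins: read the wrist's pose just before it. get_calibration takes no time and is no camera call.
A pose or a line that the arm cannot do raises ctrl.IKError and nothing moves.
- ctrl.finish_job(): hands the job in; it is judged then, once.
The state is a dict: "t": time; "joint_positions": joint angles; "qd": joint speeds; "joint_efforts": joint torques, N m; "tool_pos": TCP position; "tcp_rot": TCP orientation; "ft_force": force on the tool from outside, world axes, zero at the start; "torque": the same for the moment, N m; "opening": finger opening in mm; "grip_force": force on a finger pad.
Only numpy, scipy, OpenCV 4.12 (cv2) and the standard library are available. Lean on these libraries where they do the work, as an engineer would, in place of code of your own. Each camera call takes 0.05 s, during which the arm holds its last target. There are 200 camera calls.

## Working session

There is one attempt and no reset: what is moved stays moved. The work goes in short steps, each a Python script; the robot and the scene stay as the last script left them, time stands still between calls to the robot, and variables do not carry over. Pictures are saved under pics/ and viewed, at most 10 in all, crops included, and the job is handed in when it is done.

```bash
mkdir -p pics; ls
python3 - <<'E'
from cell import ctrl, imaging
import cv2,numpy as np
for n in("top","side"):
    c=imaging.get_calibration(n); print(n,c)
    cv2.imwrite(f"pics/{n}0.png",imaging.capture(n))
print(imaging.get_calibration("wrist"))
print(ctrl.state())
E
```

```text
pics
top {'vfov': 53.85135325010289, 'cx': 323.12275307624765, 'cy': 201.05148243305007, 'R': array([[-0.02614101, -0.99939001, -0.02315709],
       [-0.99030409,  0.02905104, -0.13584496],
       [ 0.13643483,  0.01938143, -0.99045944]]), 't': array([  15.28463435,  558.86802234, 1132.38696968])}
side {'vfov': 42.01771065963168, 'cx': 325.19375573960343, 'cy': 213.95662866539004, 'R': array([[ 0.99716002, -0.074502  , -0.0110157 ],
       [-0.04229936, -0.43301906, -0.90039173],
       [ 0.06231098,  0.89830059, -0.43494068]]), 't': array([-565.53731673,   64.3812474 , 1539.71387577])}
{'vfov': 68.97765837299772, 'cx': 319.1156967403457, 'cy': 200.15677731198286, 'hand_eye': array([[ 3.20416688e-04, -9.68070667e-01, -2.50677244e-01,
         7.06951199e+01],
       [ 9.99999434e-01,  5.57560754e-05,  1.06288342e-03,
        -1.99041095e-01],
       [-1.01496948e-03, -2.50677442e-01,  9.68070137e-01,
        -1.69776161e+02],
       [ 0.00000000e+00,  0.00000000e+00,  0.00000000e+00,
         1.00000000e+00]])}
{'t': 0.1, 'joint_positions': array([-6.69399622e+01,  2.17359808e+01,  9.93892088e+01, -2.29729277e-04,
        5.89281819e+01, -1.90810600e+00]), 'qd': array([ 0.04351524, -0.04706101, -0.21874652, -0.02270666,  0.04680773,
       -0.02366739]), 'joint_efforts': array([-1.90374369e-03, -7.65054202e+01, -4.35293198e+01,  6.52204617e-02,
        3.98855971e-02, -2.16955021e-05]), 'tool_pos': array([ 295.34606476, -634.28697724,  213.37450449]), 'tcp_rot': array([-1.79946651e+02, -1.58054261e-03,  2.49682617e+01]), 'ft_force': array([ 0.27889689, -0.80223714,  1.0061637 ]), 'torque': array([-0.02046689, -0.06121797,  0.01439973]), 'grip_force': 0.0, 'opening': 91.18521739920826}
```

View pics/top0.png

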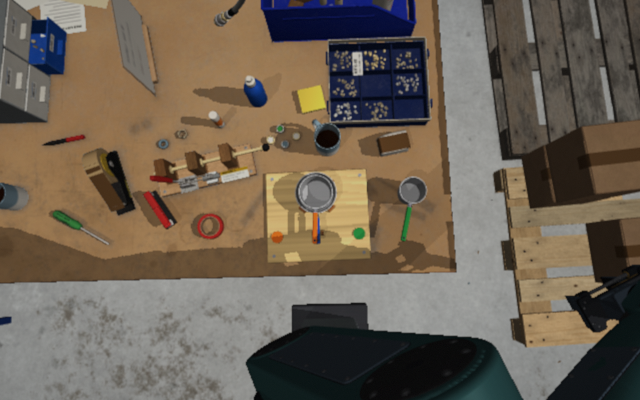

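View pics/side0.png

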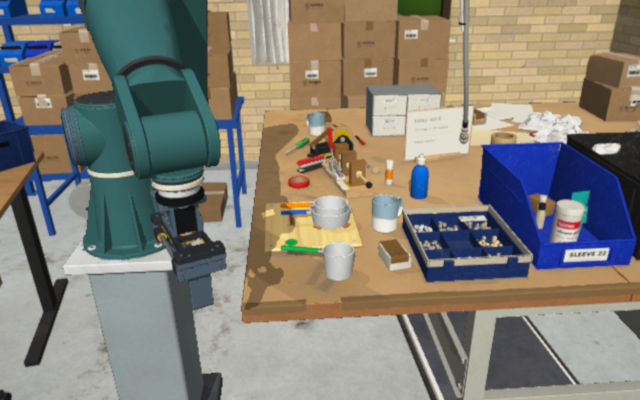

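Top view: the orange disc is at (277,238) on the left and the green disc at (359,233) on the right. The nested pans are at (316,192) with their handles pointing down the picture. The green pan is at (412,190), its handle running to (405,240). Next I'll measure with colour masks.

```bash
cat > h.py <<'E'
from cell import ctrl, imaging
import cv2,numpy as np
from scipy.spatial.transform import Rotation as Ro
def cam(n,st=None):
    c=imaging.get_calibration(n); f=200/np.tan(np.radians(c['vfov']/2))
    K=np.array([[f,0,c['cx']],[0,f,c['cy']],[0,0,1]])
    if n=="wrist":
        T=np.eye(4);T[:3,:3]=Ro.from_euler('xyz',st['tcp_rot'],degrees=True).as_matrix();T[:3,3]=st['tool_pos']
        T=T@c['hand_eye'];return K,T[:3,:3].T,-T[:3,:3].T@T[:3,3]
    return K,c['R'],c['t']
def ray(px,z,C):
    K,R,t=C;px=np.atleast_2d(px).astype(float)
    d=(R.T@np.linalg.inv(K)@np.c_[px,np.ones(len(px))].T).T;o=-R.T@t
    return (o+d*((z-o[2])/d[:,2])[:,None])[:,:2]
HUE={'orange':(4,18),'green':(45,85),'blue':(105,125)}
def blobs(im,col,amin=25,s=130,v=60):
    h=cv2.cvtColor(im,cv2.COLOR_BGR2HSV);a,b=HUE[col]
    m=cv2.inRange(h,(a,s,v),(b,255,255))
    n,l,st,ce=cv2.connectedComponentsWithStats(m)
    return [(int(st[i,4]),ce[i],np.argwhere(l==i)[:,::-1]) for i in range(1,n) if st[i,4]>=amin]
def axis(p):
    """PCA: centre, dir, extents along axis"""
    c=p.mean(0);d=np.linalg.svd(p-c,full_matrices=False)[2][0];s=(p-c)@d
    return c,d,c+d*s.min(),c+d*s.max()
E
python3 - <<'E'
from h import *
im=cv2.imread('pics/top0.png');C=cam('top')
for col in('orange','green','blue'):
    for a,c,p in blobs(im,col,20,s=150 if col=='orange' else 130):
        if 260<c[0]<430 and 160<c[1]<265:
            e=axis(ray(p,64,C));print(col,a,c.round(1),'z13',ray(c,13,C).round(1),'z64 axis',[np.round(x,2) for x in e])
crop=cv2.resize(im[160:270,255:435],None,fx=4,fy=4,interpolation=cv2.INTER_CUBIC);cv2.imwrite('pics/c0.png',crop)
E
```

```text
orange 139 [314.3 228.3] z13 [[480.6  29. ]] z64 axis [array([477.2 ,  26.78]), array([-1.  ,  0.06]), array([521.42,  24.25]), array([434.91,  29.2 ])]
orange 114 [276.6 236.7] z13 [[458.5 142.9]] z64 axis [array([455.97, 135.78]), array([-0.23,  0.97]), array([459.91, 119.45]), array([452.07, 151.99])]
green 135 [405.7 223.6] z13 [[ 486.9 -245.4]] z64 axis [array([ 483.24, -235.89]), array([-0.97,  0.25]), array([ 530.38, -247.8 ]), array([ 436.45, -224.06])]
green 89 [358.7 233.1] z13 [[ 462.6 -103.8]] z64 axis [array([ 459.9 , -100.34]), array([-0.96,  0.27]), array([ 474.36, -104.36]), array([445.51, -96.35])]
blue 34 [318.3 232. ] z13 [[469.2  17.2]] z64 axis [array([466.23,  15.43]), array([-1., -0.]), array([503.64,  15.61]), array([437.43,  15.29])]
```

View pics/c0.png

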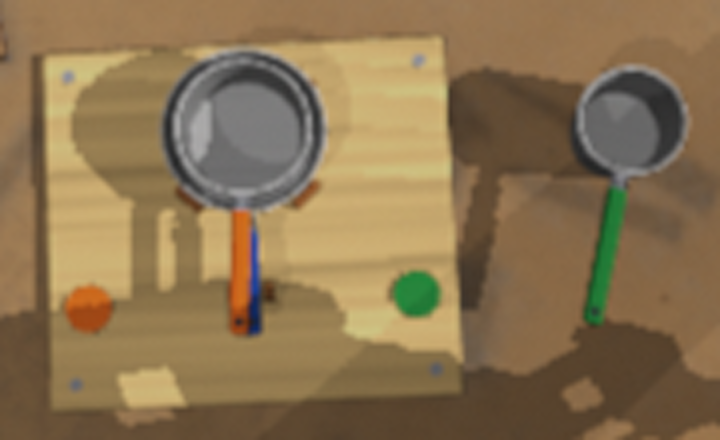

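The discs are 246.7 mm apart (247.5 expected). The board origin is then about (584,22), and the orange sleeve's end at 150 mm agrees. Next I'll look from close up with the wrist camera.

Run:
```python
from h import *
def look(p,yaw,f):
    ctrl.movep(p,[180,0,yaw]);ctrl.wait(.3)
    st=ctrl.state();im=imaging.capture('wrist');cv2.imwrite(f,im);C=cam('wrist',st)
    print(f,st['t'],st['tool_pos'].round(1),st['tcp_rot'].round(1),st['joint_positions'].round(0))
    for col,z in(('orange',65),('green',63),('blue',45)):
        for a,c,p in blobs(im,col,300,s=150):
            e=axis(ray(p,z,C));print(col,a,c.round(0),'z13',ray(c,13,C).round(1),f'z{z}',[np.round(x,2) for x in e])
look([530,-235,240],-15,'pics/w1.png')
look([500,26,240],-3,'pics/w2.png')
a=cv2.imread('pics/w1.png');b=cv2.imread('pics/w2.png')
cv2.imwrite('pics/w12.png',cv2.resize(np.vstack([a,b]),(480,600)))
```

```text
pics/w1.png 2.1 [ 529.9 -235.3  239.9] [-180.    0.  -15.] [-26.   9. 113.   0.  58.  79.]
pics/w2.png 3.475 [500.2  25.4 239.9] [180.    0.   -3.1] [  0.   1. 121.  -0.  57.  93.]
orange 641 [320. 200.] z13 [[468.6  26.1]] z65 [array([481.57,  25.53]), array([-1.  ,  0.04]), array([522.27,  23.97]), array([434.88,  27.32])]
orange 350 [239. 209.] z13 [[461.8 141.4]] z65 [array([476.07, 125.74]), array([-0.19, -0.98]), array([478.83, 139.94]), array([473.35, 111.74])]
```

View pics/w12.png

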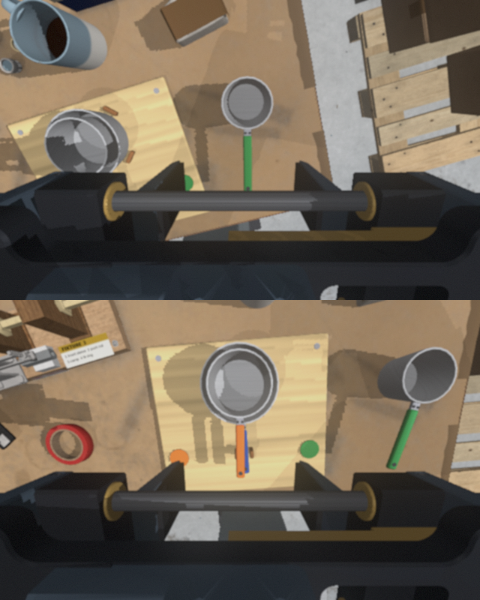

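The wrist view confirms the orange handle's line: its axis passes (584.7,21.6), 2.2° to the left. Now I'll grip it at r = 105 and swing it.

Run:
```python
from h import *
O=np.array([584.5,21.8]);r=105
def P(a,z): return [*(O+r*np.array([np.cos(np.radians(a)),np.sin(np.radians(a))])),z]
def rep(s): 
    st=ctrl.state();print(s,round(st['t'],2),st['tool_pos'].round(1),st['tcp_rot'].round(1),st['ft_force'].round(1),'op',round(st['opening'],1),'gf',round(st['grip_force'],1))
a0,a1=177.8,135.7
ctrl.movep(P(a0,100),[180,0,a0-180]); ctrl.move_l(P(a0,54.5),max_speed=100)
ctrl.clamp();rep('clamp')
if ctrl.state()['opening']>10:
    for a in np.linspace(a0,a1,7)[1:]:
        ctrl.move_l(P(a,54.5),[180,0,a-180],max_speed=100);rep('%.0f'%a)
    ctrl.gripper_open();ctrl.move_l(P(a1,150),max_speed=200);rep('open')
    ctrl.movep([500,26,260],[180,0,-3]);ctrl.wait(.3)
    st=ctrl.state();im=imaging.capture('wrist');cv2.imwrite('pics/w3.png',im);C=cam('wrist',st);rep('')
    for col,z in(('orange',65),('green',63),('blue',45)):
        for A,c,p in blobs(im,col,150,s=110):
            e=axis(ray(p,z,C));print(col,A,c.round(0),'z13',ray(c,13,C).round(1),f'z{z}',[np.round(x,2) for x in e])
    print('w1')
im=cv2.imread('pics/w1.png')
import cell
hs=cv2.cvtColor(im,cv2.COLOR_BGR2HSV);print(hs[215,330],hs[220,328])
C=cam('wrist',dict(tool_pos=np.array([529.9,-235.3,239.9]),tcp_rot=[180,0,-15]))
for A,c,p in blobs(im,'green',150,s=80,v=40):
    e=axis(ray(p,63,C));print(A,c.round(0),'z13',ray(c,13,C).round(1),[np.round(x,2) for x in e])
```

```text
clamp 5.92 [479.6  25.8  54.5] [180.   -0.   -2.2] [ 0.5 -0.1 -0.4] op 14.1 gf 30.0
171 6.19 [480.9  38.7  54.5] [180.  -0.  -9.] [ 0.4  0.4 -0. ] op 13.9 gf 30.0
164 6.47 [483.7  51.   54.5] [-180.    -0.   -15.9] [-0.2  0.3  1. ] op 14.1 gf 30.0
157 6.74 [488.   62.9  54.5] [-180.    -0.   -22.9] [ 0.7 -0.8  2.1] op 14.2 gf 30.0
150 7.02 [493.8  74.4  54.5] [-180.    -0.   -29.9] [0.4 0.4 0.4] op 13.7 gf 30.0
143 7.29 [500.9  85.   54.4] [-180.    -0.   -36.9] [1.4 0.6 0.3] op 13.6 gf 30.0
136 7.57 [509.2  94.8  54.4] [-180.    -0.   -43.9] [0.6 1.6 2.5] op 13.9 gf 30.0
open 9.42 [508.9  95.1 149.3] [180.    0.  -44.3] [ 0.8  0.3 -0.4] op 91.0 gf 0.0
 10.6 [499.9  26.2 259.6] [180.   0.  -3.] [-0.4  0.2  0.9] op 91.4 gf 0.0
orange 3109 [83. 27.] z13 [[707.3 317.4]] z65 [array([690.06, 280.45]), array([-0.42, -0.91]), array([712.79, 329.23]), array([666.35, 229.59])]
orange 1537 [26. 47.] z13 [[687.7 397.5]] z65 [array([672.9 , 350.62]), array([-0.46, -0.89]), array([687.91, 379.32]), array([654.91, 316.2 ])]
orange 1164 [258. 186.] z13 [[488. 116.]] z65 [array([497.94, 104.73]), array([-0.73,  0.68]), array([540.93,  64.96]), array([461.68, 138.27])]
orange 247 [105. 189.] z13 [[496.2 340.3]] z65 [array([505.06, 300.67]), array([-0.35,  0.94]), array([518.01, 265.47]), array([490.86, 339.28])]
green 596 [527. 181.] z13 [[ 475.9 -274.9]] z63 [array([ 486.83, -239.03]), array([-0.97,  0.25]), array([ 530.39, -250.42]), array([ 437.06, -226.01])]
blue 380 [325. 196.] z13 [[468.3  18.7]] z45 [array([475.93,  19.05]), array([-1.  , -0.02]), array([509.52,  19.79]), array([435.91,  18.17])]
w1
[ 63 122 142] [ 64 126 138]
745 [330. 216.] z13 [[ 471.9 -236.1]] [array([ 487.39, -238.13]), array([-0.97,  0.24]), array([ 530.28, -248.58]), array([ 438.19, -226.13])]
193 [250. 244.] z13 [[ 461.6 -112.8]] [array([ 478.74, -130.49]), array([-0.95,  0.3 ]), array([ 491.35, -134.43]), array([ 464.96, -126.19])]
```

View pics/w3.png

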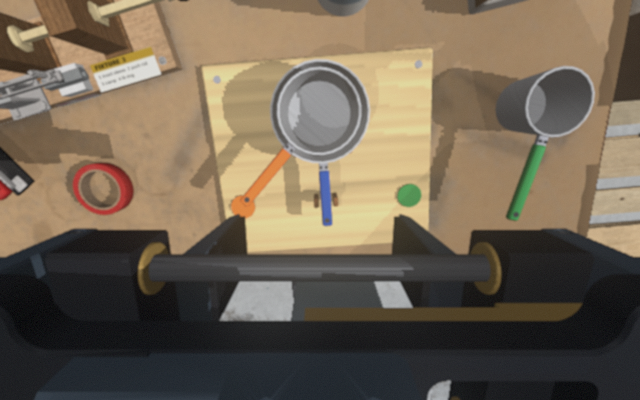

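The orange handle now ends over the orange disc at (242,205), the blue handle is still in the fork, and the bystanders are untouched. Next I'll pick up the green pan, carry it over and look from hover.

Run:
```python
from h import *
def rep(s): 
    st=ctrl.state();print(s,round(st['t'],2),st['tool_pos'].round(1),st['tcp_rot'].round(1),st['ft_force'].round(1),st['torque'].round(2),'op',round(st['opening'],1),'gf',round(st['grip_force'],1))
g=[514.2,-245.6]
ctrl.movep([*g,120],[180,0,-14.5]);ctrl.move_l([*g,54],max_speed=100);ctrl.clamp();rep('clamp')
ctrl.move_l([*g,60],max_speed=40);ctrl.wait(.2);rep('lift')
if ctrl.state()['opening']>10:
    ctrl.move_l([*g,175],max_speed=150)
    p=[537.3,-27.1]
    ctrl.movep([*p,175],[180,0,46]);ctrl.wait(.3);rep('hover')
    cv2.imwrite('pics/w4.png',imaging.capture('wrist'));cv2.imwrite('pics/s4.png',imaging.capture('side'))
    a=cv2.imread('pics/w4.png');b=cv2.imread('pics/s4.png')[150:310,220:460]
    cv2.imwrite('pics/ws4.png',np.vstack([cv2.resize(a,(480,300)),cv2.resize(b,(450,300))[:, :450] if 0 else cv2.resize(b,(480,300))]))
```

```text
clamp 13.73 [ 514.2 -245.6   54. ] [-180.     0.   -14.5] [ 1.4  0.1 -0.7] [ 0.08 -0.03  0.03] op 14.0 gf 29.9
lift 14.23 [ 514.1 -245.6   60. ] [-180.     0.   -14.5] [-0.8  0.5 -1.6] [0.07 0.12 0.06] op 13.5 gf 29.9
hover 16.33 [537.3 -27.9 175. ] [-180.     0.    45.9] [ 0.3  0.  -1.1] [-0.06  0.03  0.01] op 13.8 gf 29.9
```

View pics/ws4.png

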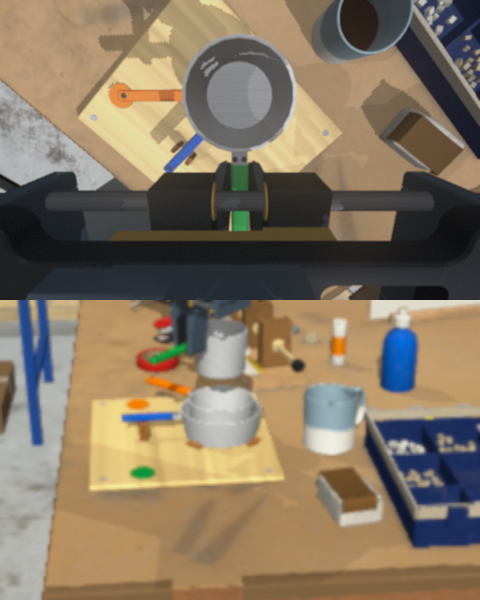

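The green pan hangs level over the nested pans; its rim is centred near (320,124) in the full wrist picture. I'll check that by ray, then lower it.

Run:
```python
from h import *
def rep(s): 
    st=ctrl.state();print(s,round(st['t'],2),st['tool_pos'].round(1),st['ft_force'].round(1),st['torque'].round(2),'op',round(st['opening'],1));return st
st=ctrl.state();C=cam('wrist',st)
E=np.array([584.5,21.8]);rc=ray([[319.5,124]],191,C)[0];edges=ray([[244,124],[394,124]],191,C);print('rim',rc,np.linalg.norm(edges[0]-edges[1]))
off=E-rc
print('off',off)
d=off if 2.5<np.linalg.norm(off)<8 else np.zeros(2)
p=np.array([537.3,-27.1])+d
ctrl.move_l([*p,95],[180,0,46],max_speed=120);rep('95')
z=90
while z>71.4:
    ctrl.move_l([*p,z],max_speed=40);st=rep(z)
    if np.abs(st['ft_force']).max()>8:break
    z-=3 if z>75 else 1.2
cv2.imwrite('pics/s5.png',cv2.resize(imaging.capture('side')[150:310,220:460],(720,480)))
```

```text
rim [586.92825666  23.30855783] 76.65154369171664
off [-2.42825666 -1.50855783]
95 17.25 [535.3 -28.6  95.5] [-0.3 -0.8 -0.9] [-0.08  0.02  0.01] op 13.8
90 17.52 [534.9 -28.6  90.2] [ 0.   0.6 -1.2] [-0.06  0.01 -0.  ] op 13.7
87 17.77 [534.8 -28.6  86.9] [ 0.4 -0.2 -1.6] [-0.07  0.04  0.04] op 13.9
84 18.02 [534.7 -28.6  83.8] [-0.7  0.2 -1.3] [-0.06  0.01 -0.05] op 13.8
81 18.27 [534.7 -28.6  80.8] [ 0.7 -0.  -1.4] [-0.09 -0.    0.04] op 14.0
78 18.52 [534.7 -28.6  77.8] [ 0.1  1.1 -1.3] [-0.08 -0.01 -0.02] op 13.8
75 18.77 [534.7 -28.6  74.8] [ 0.1  0.6 -0.6] [-0.06  0.04  0.01] op 13.9
73.8 19.02 [534.8 -28.6  73.8] [-1.2 -0.4 -2.3] [-0.06 -0.01 -0.03] op 13.4
72.6 19.27 [534.8 -28.6  72.5] [-0.9 -1.2 -1.5] [-0.05  0.02 -0.01] op 13.7
```

View pics/s5.png

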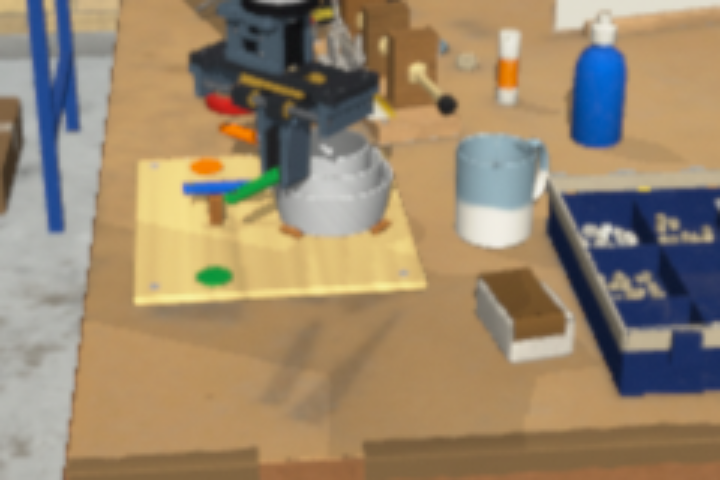

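The green pan is nested with almost no contact force. I'll lower it the last millimetre, release, rise and check.

Run:
```python
from h import *
def rep(s): 
    st=ctrl.state();print(s,round(st['t'],2),st['tool_pos'].round(1),st['ft_force'].round(1),'op',round(st['opening'],1));return st
ctrl.move_l([534.8,-28.6,71.7],max_speed=20);rep('down')
ctrl.gripper_open();ctrl.move_l([534.8,-28.6,200],max_speed=120)
ctrl.movep([500,26,270],[180,0,-3]);ctrl.wait(.4);st=rep('up')
im=imaging.capture('wrist');cv2.imwrite('pics/w6.png',im);C=cam('wrist',st)
for col,z in(('orange',65),('green',81),('blue',45)):
    for A,c,p in blobs(im,col,80,s=110):
        e=axis(ray(p,z,C))
        if 420<e[0][0]<600 and abs(e[0][1])<170: print(col,A,c.round(0),'z13',ray(c,13,C).round(1),f'z{z}',[np.round(x,2) for x in e])
s=imaging.capture('side');cv2.imwrite('pics/f6.png',np.vstack([im[:260,:480],cv2.resize(s[180:280,260:440],(480,267))]))
```

```text
down 19.57 [534.9 -28.6  71.9] [-1.4 -1.   4.3] op 13.5
up 23.32 [500.   25.9 269.8] [0.4 0.1 0.2] op 91.2
orange 1126 [259. 186.] z13 [[487.4 116.3]] z65 [array([497.14, 105.25]), array([-0.74,  0.68]), array([541.05,  65.06]), array([460.73, 138.58])]
green 579 [384. 172.] z13 [[498.1 -70.5]] z81 [array([509.28, -56.03]), array([-0.7 , -0.71]), array([546.55, -18.16]), array([472.7 , -93.19])]
blue 360 [325. 194.] z13 [[469.2  18.7]] z45 [array([476.58,  19.  ]), array([-1.  , -0.02]), array([509.64,  19.7 ]), array([436.01,  18.12])]
```

View pics/f6.png

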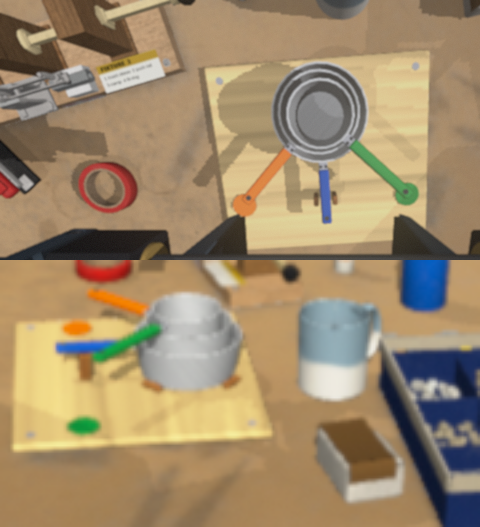

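Seen from above, both handles reach their discs: orange tip at (243,204), green tip at (406,193). The pans are concentric. Before handing in I'll check the tilt, using the side-view heights along the green and orange handles.

Run:
```python
from h import *
im=imaging.capture('side');K,R,t=cam('side');o=-R.T@t
O=np.array([584.,20.])
for col,ang in(('green',225.5),('orange',137)):
    u=np.radians(ang);d=np.array([np.cos(u),np.sin(u)]);n=np.array([-d[1],d[0]])
    for A,c,p in blobs(im,col,25,s=110):
        if not(230<c[0]<380 and 190<c[1]<270):continue
        D=(R.T@np.linalg.inv(K)@np.c_[p,np.ones(len(p))].T).T
        k=((O-o[:2])@n)/(D[:,:2]@n);X=o+D*k[:,None];r=(X[:,:2]-O)@d
        f=np.polyfit(r,X[:,2],1);print(col,A,c.round(0),'slope',f[0].round(3),'z@100',np.polyval(f,100).round(1),'r',r.min().round(0),r.max().round(0))
```

```text
green 110 [307. 211.] slope 0.001 z@100 83.2 r 50.0 153.0
green 55 [291. 242.] slope 0.403 z@100 -16.7 r 153.0 193.0
orange 36666 [376. 193.] slope -0.169 z@100 77.1 r -826.0 458.0
orange 48 [292. 220.] slope -0.145 z@100 -24.3 r 150.0 172.0
```

The green handle is level (slope 0.001) at z ≈ 83 against 81 expected, and it spans r = 50–153. Handing in.

```bash
python3 -c "
from cell import ctrl
print(ctrl.finish_job())"
```

```text
the job is handed in; nothing more can be done
None
```

The job is handed in at about 23 s of the 59 s: the orange pan is swung to point at the orange disc, the green pan is nested level in it pointing at the green disc, the blue pan is in its place, and no bystander looked moved in the pictures; the judge's verdict was not shown.

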